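# Take the cutter head off the prep machine for washing

### The job

Take the cutter head off the vegetable prep machine for washing: press its release button fully down, turn the head roughly a quarter turn anticlockwise until you feel it come free, lift it off and set it gently upright in the middle of the empty half of the wash tray, and let go. Never force the head or the machine: pull only lightly while feeling for the free position, and leave the slicing disc in the tray and the rubber ring and hand nut on the machine where they lie.

Things in the scene. Friction and masses are not known exactly. Their poses are not given: they have to be found in the camera images.
- machine: Aluminium motor base of the prep machine, fixed to the table; a box 260 (x) x 220 (y) mm with its flat deck 120 mm above the table. Origin: centre of the underside. z up; its -x end carries the release button, its +x end the round socket.
- socket (a point): Centre of the socket's floor, on the deck 30 mm to +x of the machine's origin; the head's axis runs up through it. Round it stands a ring 120 mm across, 29 mm high, with two opposite inward lips (undersides 16.5 mm over the floor) and two gaps between them, hidden under the head. The ring is clamped on by hand: where the gaps lie differs each time and cannot be measured.
- button (a joint): Travel of the release button, m: 0 to 0.002 at the start (up, head locked) and 0.010 fully down. Slides straight down against about 5 N of friction and stays where it is left (it has no spring). Its hidden lock pin clears the head from 0.0085 on; until then the head cannot turn more than a few degrees.
- button_top (a point): Centre of the top face of the black round release button, 28 mm across, on a grey boss 38 mm across and 20 mm high, 110 mm to -x of the socket's axis in the machine's frame. At travel 0 the face is 152 mm above the table (12 mm over the boss), fully down 142 mm.
- head: Steel cutter head, 0.4 to 0.65 kg, loose, with 2 to 3 mm of play in the socket. Origin: centre of its flat underside, on the socket's floor at the start, its axes then within 0.05 rad of the machine's. Neck 72 mm across with two opposite lugs, 92 mm over them, 5 to 14 mm above the underside; round cap 128 mm across, from 34 to 46 mm; grip bar on top. Lugs start under the lips.
- head_grip (a point): Middle of the head's black upright grip bar, 66 mm above the head's underside on its axis. Bar 14 mm wide (head x), 84 mm long (head y), 40 mm high (46 to 86 mm above the underside).
- head_lugs (a point): On the head's axis at the height of its lugs, 10 mm up. Turned 50 to 90 degrees anticlockwise from above (unknown, varies) the lugs meet the gaps and the head lifts straight off, only within about 3 degrees of that angle. No end stop there: turned further they go under the lips again. Where not free, a light pull (5 to 8 N above the weight) meets the lips after 2.5 mm of lift; 60 N would damage it.
- tray: Shallow steel wash tray, fixed, 300 (x) x 220 (y) x 25 mm high, walls 5 mm, floor 5 mm above the table. Origin: centre of the underside. A loose slicing disc 84 mm across lies in its +x half; its -x half is empty.
- tray_spot (a point): Middle of the tray's empty half, on the tray's floor, 55 mm to -x of the tray's origin.
- disc: Slicing disc 84 mm across, 6 mm thick with an 18 mm high black knob, lying in the tray; leave it. Origin: centre of the underside.
- seal: Black rubber ring 36 mm across, 8 mm high, lying on the machine's deck at its +x +y corner; leave it. Origin: centre of the underside.
- nut: Black hand nut 32 mm across, 16 mm high, lying on the machine's deck at its +x -y corner; leave it. Origin: centre of the underside.
There are look-alikes about, which are no part of the job. Leave any green look-alike of the head alone.

How it is judged:
By the outcome, as a careful person would: the job done as asked, in the order asked, and still so for the second after the job is handed in, with the robot touching nothing.
It also fails if it takes over 72 s, if anything falls off the work surface, if the arm or the gripper's body presses on something with over 40 N, if the wrist force passes 120 N, or if a joint passes its speed limit or range.

### The arm

A 6-joint arm with a two-finger parallel gripper is mounted at the origin on the work surface. World frame = base frame: x ahead of the robot, y to its left, z up, the work surface at z = 0. Lengths are in m, angles in degrees, forces in N, time in s.
With the tool pointing down it reaches from about 0.25 to 0.725 m from the base axis. Payload 9.7 kg.
Tool frame: the origin (TCP) lies between the finger pads; the fingertips stand 11 mm ahead of it and the grasp point (between the pads) lies 8 mm behind it; z points along the fingers, y is the direction in which the jaws open and shut (so a half turn about z gives the same grasp; the last joint's range is limited). The gripper opens to 85 mm and grips with 20 to 120 N. Pads are 22 mm wide; open, the fingers measure 114 mm over their backs; the gripper's body (76 mm by 85 mm) begins 54 mm behind the grasp point. The pads swing forward as they close: fully open they stand 13 mm farther back than shut.
Start: joints at [66.921, 4.979, 10.078, 95.1, 0, 90], TCP at [0.216, 0.506, 0.242] pointing down, gripper open.
Joint ranges: [-179.16, 179.16], [-48.56, 103.87], [-65.8, 70.77], [-126.05, 130.52], [-82.76, 87.17], [-180, 180]. Speed limits (degrees/s): [127.2, 127.2, 147.25, 180, 180, 180].

### API

Orientations are given as [roll, pitch, yaw] about the fixed x, y, z axes, in that order (R = Rz(yaw) Ry(pitch) Rx(roll)).
In Python, from workcell import bot gives the robot as it stands.
- The arm moves only by the tool play_rows, never from a script. Its argument "targets" is a list of rows, each an object of numbers: "fingers": the gripper command: -1 is shut, 1 is fully open, values between are in proportion; "x", "y", "z": the shift along the tool's x, y, z in m; "wx", "wy", "wz": the turn, a rotation vector about the tool's x, y, z in degrees. In form: [{"fingers": .., "x": .., "y": .., "z": .., "wx": .., "wy": .., "wz": ..}, ...]. A call has 1 to 20 rows; each row is the pose to reach, as a shift and turn from the pose commanded when the call began, along the tool's axes at that moment; what a row does not reach only later rows make up. A row lasts 1/12 s, in which the tool goes at most 41.7 mm and 7.16 degrees, less where a joint would pass 70% of its speed; a pose out of reach is approached as far as the arm can. A call with a gripper value outside its range is refused whole. The fingers move at their own pace and stop on an object; "grip_force" is the grip in N (left out, the last holds). Time passes only in rows, so rows that repeat a pose let the fingers close. It gives the time, the measured TCP pose, the force and the opening at its end, in the units of the state.
- bot.get_obs(): the state, without advancing time (a new reading comes with each control period).
- bot.camera(name): name is "scene" or "top" or "wrist"; returns (picture, depth): 420x560x3 uint8, blue, green, red; 420x560 float32, m along the optical axis (not along the pixel's ray), 0 where there is no reading.
- bot.get_calibration(name): a dict with "fx", "fy", "cx", "cy" (pixels), "camera_from_world" (4x4, takes a point from world to camera coordinates). Camera axes: x right, y down, z forward; pixel columns grow to the right and rows downward; lengths in m; the calibration is good to about 2 mm. A picture is of the moment at which its call begins: read the wrist's pose just before it. get_calibration takes no time and is no camera call; for the wrist camera it gives the pose at the moment of the call.
- bot.job_done(): hands the job in, once; it reports no verdict.
Trained networks look in the newest picture that a camera, given by its name, has taken for a name from the list of things; names that differ only in an ending like _2 or _b are one class to them, and where a whole thing is asked for, a point or a joint stands for the part that bears it (a point fixed in the world has none). Each returns a list of dicts, best first, with "confidence" (0 to 1); they miss things now and then, are a little off and sometimes report something else, mostly with a low value. They report only what shows in the picture. A call takes as long as a camera call. They do not tell look-alikes from the thing itself.
- bot.look_for(query, camera): "extent" ([left, top, right, bottom] in pixels, round what is visible of it).
- bot.outline_of(query, camera): "region" (420x560 bool, what is visible of it) and "extent" ([left, top, right, bottom] in pixels, round what is visible of it).
- bot.place_of(query, camera): "point" ([row, column] in pixels: a listed point, or the origin of a listed thing).
The state is a dict: "time": time; "q": joint angles; "qd": joint speeds; "joint_efforts": joint torques, N m; "ee_pos": TCP position; "tcp_rot": TCP orientation; "wrist_force": force on the tool from outside, world axes, zero at the start; "torque": the same for the moment, N m; "opening": finger opening in m.
Only numpy, scipy, OpenCV 4.12 (cv2) and the standard library are available. Lean on these libraries where they do the work, as an engineer would, in place of code of your own. Each camera call takes 0.05 s, during which the arm holds its last target.

## Working session

There is one attempt and no reset: what is moved stays moved. The work goes in short steps, Python scripts to look and compute and a tool call to move; the robot and the scene stay as the last step left them, time stands still between calls to the robot, and variables do not carry over. Pictures are saved under pics/ and viewed, and the job is handed in when it is done.

Besides the shell and the picture viewer there is one more tool, called in YAML: its name, and indented under it one key for each argument. play_rows: Moves the arm, as the interface text tells. Its arguments: {"type":"object","properties":{"targets":{"type":"array","items":{"type":"object","properties":{"fingers":{"type":"number"},"x":{"type":"number"},"y":{"type":"number"},"z":{"type":"number"},"wx":{"type":"number"},"wy":{"type":"number"},"wz":{"type":"number"}}}},"grip_force":{"type":"number"}},"required":["targets"]}

```bash
ls; mkdir -p pics; python3 - <<'E'
from workcell import bot
import cv2
print(bot.get_obs())
for c in ("scene","top"):
    p,d=bot.camera(c); cv2.imwrite(f"pics/{c}0.png",p)
    for q in ("machine","button_top","head","head_grip","tray","tray_spot","disc","socket"):
        try:
            print(c,q,[(r["point"],round(r["confidence"],2)) for r in bot.place_of(q,c)][:3])
        except Exception as e: print(q,e)
E
```

```text
pics
{'time': 0.0, 'q': array([6.69218817e+01, 5.01143714e+00, 1.00327660e+01, 9.51005059e+01,
       1.35016082e-03, 8.99996927e+01]), 'qd': array([-0.03609193, -0.07702503,  0.04378247, -0.00728983, -0.05238866,
        0.00690124]), 'joint_efforts': array([ 1.16978757e-03, -5.20389068e+01,  4.64803112e+01,  1.61346188e-02,
        1.41368123e-04, -2.94294082e-07]), 'ee_pos': array([0.21549564, 0.50577408, 0.24156472]), 'tcp_rot': array([-1.79920823e+02, -1.35058422e-03,  1.56922187e+02]), 'wrist_force': array([ 0.80825706,  0.08138456, -0.26038864]), 'torque': array([ 0.00650697, -0.03313495, -0.01717207]), 'opening': 0.08564591300564849}
scene machine [([268.3, 318.5], 0.94)]
scene button_top [([213.1, 342.6], 0.55), ([226.9, 317.2], 0.28)]
scene head [([305.4, 429.1], 0.72), ([243.6, 312.3], 0.6)]
scene head_grip [([286.3, 433.7], 0.96), ([224.7, 316.9], 0.93)]
scene tray [([188.0, 232.3], 0.75), ([211.3, 341.3], 0.7)]
scene tray_spot [([180.6, 250.2], 0.64), ([268.6, 316.5], 0.4)]
scene disc [([190.2, 205.8], 0.9)]
scene socket []
top machine [([219.7, 221.9], 0.8)]
top button_top [([239.6, 215.8], 0.45)]
top head [([196.2, 211.3], 0.72)]
top head_grip [([270.4, 114.2], 0.89), ([190.1, 208.7], 0.57), ([170.0, 174.4], 0.44)]
top tray [([232.6, 383.7], 0.91)]
top tray_spot [([254.9, 377.6], 0.76)]
top disc [([197.9, 213.4], 0.74), ([200.4, 392.3], 0.68)]
top socket []
```

View pics/scene0.png

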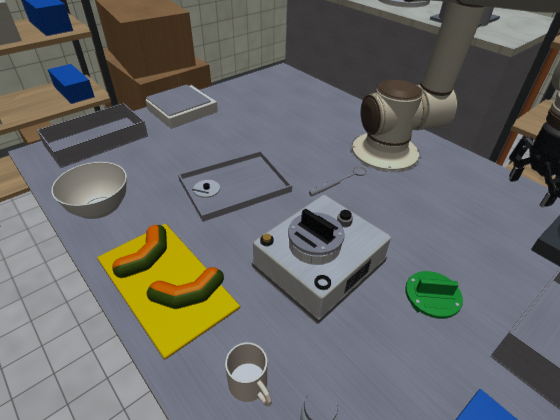

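View pics/top0.png

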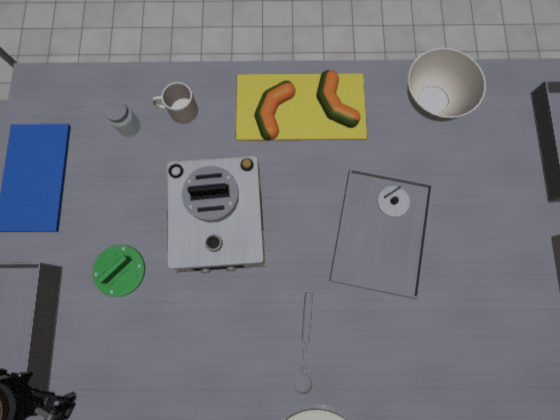

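The top view shows the grey head on the machine at about (210,190), with the button at (213,243). The green look-alike sits off the machine at (118,270), so I'll leave it. The tray is at (381,233) and its disc at (394,201), which makes the lower half, towards the robot, the empty one. Next I'll measure these.

```bash
cat > h.py <<'E'
import numpy as np, cv2
from workcell import bot
def w(c,u,v,z=None,d=None):
    K=bot.get_calibration(c); T=np.linalg.inv(np.array(K["camera_from_world"]))
    r=np.array([(u-K["cx"])/K["fx"],(v-K["cy"])/K["fy"],1.0])
    if d is not None: return (T@np.append(r*d,1))[:3]
    o=T[:3,3]; dr=T[:3,:3]@r; return o+dr*(z-o[2])/dr[2]
def cloud(c,d):
    K=bot.get_calibration(c); T=np.linalg.inv(np.array(K["camera_from_world"]))
    v,u=np.mgrid[:d.shape[0],:d.shape[1]]
    P=np.stack([(u-K["cx"])/K["fx"]*d,(v-K["cy"])/K["fy"]*d,d],-1)
    return P@T[:3,:3].T+T[:3,3]
E
python3 - <<'E'
from h import *
p,d=bot.camera("top"); K=bot.get_calibration("top"); print(K)
np.save("topd.npy",d); C=cloud("top",d)
big=cv2.resize(p[140:285,150:280],None,fx=5,fy=4.0,interpolation=cv2.INTER_CUBIC); cv2.imwrite("pics/c1.png",big)
u,v=np.meshgrid(np.arange(560),np.arange(420))
box=(u>155)&(u<270)&(v>145)&(v<280)&(d>0)
for lo,hi in ((.11,.13),(.135,.16),(.16,.175),(.195,.22)):
    m=box&(C[...,2]>lo)&(C[...,2]<hi); q=C[m]
    print(lo,hi,m.sum(),q.mean(0),q.min(0),q.max(0), cv2.minAreaRect((q[:,:2]*1000).astype(np.float32)))
for q in ("machine","head","tray","disc"):
    r=bot.outline_of(q,"top")
    for x in r[:2]:
        m=x["region"]&(d>0); pts=C[m]; print(q,x["confidence"],x["extent"],np.median(pts,0),cv2.minAreaRect((pts[:,:2]*1000).astype(np.float32)))
E
```

```text
{'fx': 401.8614271175401, 'fy': 401.8614271175401, 'cx': 276.43185542378956, 'cy': 211.73401647966327, 'camera_from_world': array([[-0.0064234 , -0.99996881, -0.00459568,  0.09115351],
       [-0.97492887,  0.00728465, -0.22239746,  0.58327089],
       [ 0.222424  ,  0.00305191, -0.97494525,  0.92848302],
       [ 0.        ,  0.        ,  0.        ,  1.        ]])}
0.11 0.13 7169 [0.55821334 0.23092491 0.11950272] [0.44308424 0.11837101 0.11011747] [0.71193684 0.35007409 0.12998112] ((577.9290771484375, 235.16683959960938), (259.20709228515625, 220.2325897216797), 3.590104103088379)
0.135 0.16 309 [0.5307069  0.21694643 0.14507149] [0.47995743 0.14842768 0.13501549] [0.69674848 0.28334455 0.15993766] ((598.5399780273438, 221.81292724609375), (91.4263687133789, 230.14947509765625), 69.5724868774414)
0.16 0.175 2040 [0.60483294 0.23531933 0.16590964] [0.54413971 0.17317521 0.16000587] [0.67045388 0.29949856 0.1749207 ] ((607.9295043945312, 237.26693725585938), (126.47517395019531, 125.85888671875), 67.1944808959961)
0.195 0.22 276 [0.60685755 0.23571747 0.20430425] [0.5980063  0.1947
[... 331 characters left out ...]
ead 0.77 [180.5, 164.7, 242.4, 220.0] [0.60118996 0.23443349 0.16620262] ((606.8297119140625, 237.59974670410156), (128.1133575439453, 124.3823471069336), 75.11570739746094)
head 0.57 [96.1, 240.0, 143.0, 297.4] [0.44309878 0.47149376 0.04613408] ((445.53912353515625, 475.27850341796875), (122.6292724609375, 124.6603012084961), 68.72859954833984)
tray 0.6 [330.9, 166.7, 433.1, 297.5] [ 0.5262196  -0.17805277  0.00517132] ((546.480712890625, -188.43618774414062), (230.9345703125, 310.62457275390625), 78.42057800292969)
disc 0.79 [377.3, 186.2, 409.1, 217.7] [ 0.62276908 -0.21853934  0.01091817] ((624.13525390625, -219.70057678222656), (81.57967376708984, 80.68878936767578), 34.02449417114258)
```

View pics/c1.png

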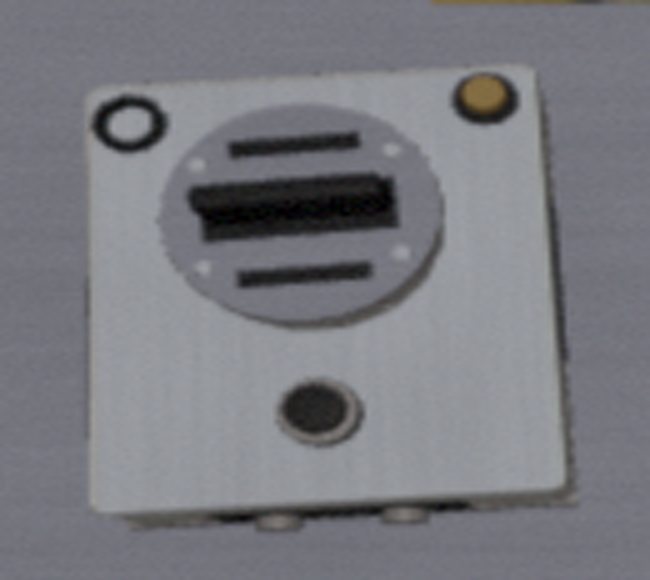

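```bash
cat >> h.py <<'E'
from scipy.spatial.transform import Rotation as R
def rel(x,y,z,yaw):
    o=bot.get_obs(); R0=R.from_euler('xyz',o["tcp_rot"],degrees=True)
    s=R0.inv().apply(np.array([x,y,z])-o["ee_pos"]); t=(R0.inv()*R.from_euler('xyz',[180,0,yaw],degrees=True)).as_rotvec(degrees=True)
    print("shift mm",(s*1000).round(1),"rot",t.round(2))
def st():
    o=bot.get_obs(); print("t",round(o["time"],2),"pos",(o["ee_pos"]*1000).round(1),"rot",o["tcp_rot"].round(2),"F",o["wrist_force"].round(1),"T",o["torque"].round(2),"open",round(o["opening"]*1000,1),"q",o["q"].round(0))
E
python3 - <<'E'
from h import *
rel(.498,.230,.265,95)
# tray: rim points
d=np.load("topd.npy"); C=cloud("top",d)
u,v=np.meshgrid(np.arange(560),np.arange(420))
m=(u>325)&(u<440)&(v>162)&(v<305)&(C[...,2]>.018)&(C[...,2]<.03)&(d>0); q=C[m]
print(m.sum(),cv2.minAreaRect((q[:,:2]*1000).astype(np.float32)))
K=np.linalg.inv(np.eye(2))
p,_=bot.camera("top"); cv2.imwrite("pics/tray.png",cv2.resize(p[155:305,320:445],None,fx=4,fy=4,interpolation=cv2.INTER_CUBIC))
print([x["point"] for x in bot.place_of("tray_spot","top")], [x["point"] for x in bot.place_of("tray","top")])
E
```

```text
shift mm [-368.  -143.2  -22.7] rot [ 0.   -0.   61.92]
1062 ((543.0426025390625, -183.98373413085938), (221.3686065673828, 301.985595703125), 77.80877685546875)
[[253.6, 375.6]] [[234.1, 381.1]]
```

View pics/tray.png

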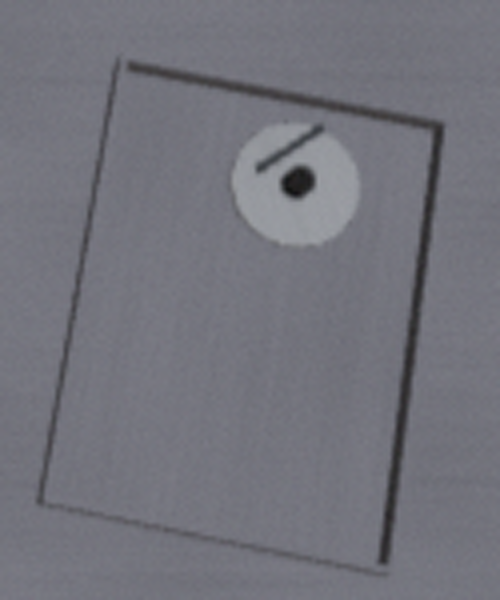

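play_rows:
  targets:
    - {"fingers": -1, "x": -0.12, "y": -0.05, "z": -0.022, "wz": 20}
    - {"fingers": -1, "x": -0.368, "y": -0.143, "z": -0.023, "wz": 62}
    - {"fingers": -1, "x": -0.368, "y": -0.143, "z": -0.023, "wz": 62}
    - {"fingers": -1, "x": -0.368, "y": -0.143, "z": -0.023, "wz": 62}
    - {"fingers": -1, "x": -0.368, "y": -0.143, "z": -0.023, "wz": 62}
    - {"fingers": -1, "x": -0.368, "y": -0.143, "z": -0.023, "wz": 62}
    - {"fingers": -1, "x": -0.368, "y": -0.143, "z": -0.023, "wz": 62}
    - {"fingers": -1, "x": -0.368, "y": -0.143, "z": -0.023, "wz": 62}
    - {"fingers": -1, "x": -0.368, "y": -0.143, "z": -0.023, "wz": 62}
    - {"fingers": -1, "x": -0.368, "y": -0.143, "z": -0.023, "wz": 62}
    - {"fingers": -1, "x": -0.368, "y": -0.143, "z": -0.023, "wz": 62}
    - {"fingers": -1, "x": -0.368, "y": -0.143, "z": -0.023, "wz": 62}
    - {"fingers": -1, "x": -0.368, "y": -0.143, "z": -0.023, "wz": 62}
    - {"fingers": -1, "x": -0.368, "y": -0.143, "z": -0.023, "wz": 62}

```text
$.targets[0]: bad value
```

```bash
python3 - <<'E'
from h import *
st()
K=bot.get_calibration("wrist"); p,d=bot.camera("wrist"); cv2.imwrite("pics/w1.png",p); np.save("w1.npy",d)
C=cloud("wrist",d)
for q in ("button_top","head_grip"):
    for x in bot.place_of(q,"wrist"): 
        v,u=x["point"]; print(q,x["confidence"],x["point"],w("wrist",u,v,d=d[int(v),int(u)]), w("wrist",u,v,z=.152 if q[0]=="b" else .186))
ok=d>0
for lo,hi in ((.147,.155),(.16,.175),(.2,.211)):
    q=C[ok&(C[...,2]>lo)&(C[...,2]<hi)]
    if len(q): print(lo,len(q),q.mean(0),cv2.minAreaRect((q[:,:2]*1000).astype(np.float32)))
rel(.498,.230,.17,95)
E
```

```text
t 1.3 pos [215.6 506.  242.3] rot [-180.      0.    156.92] F [ 0.   0.4 -0.6] T [0.02 0.01 0.06] open 85.3 q [67.  5. 10. 95. -0. 90.]
shift mm [-368.  -143.2   72.3] rot [ 0.   -0.   61.92]
```

View pics/w1.png

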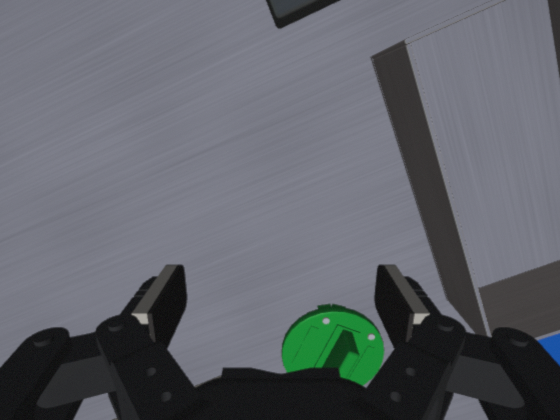

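play_rows:
  targets:
    - {"fingers": -1, "x": -0.12, "y": -0.05, "z": -0.022, "wx": 0, "wy": 0, "wz": 20}
    - {"fingers": -1, "x": -0.368, "y": -0.143, "z": -0.023, "wx": 0, "wy": 0, "wz": 62}
    - {"fingers": -1, "x": -0.368, "y": -0.143, "z": -0.023, "wx": 0, "wy": 0, "wz": 62}
    - {"fingers": -1, "x": -0.368, "y": -0.143, "z": -0.023, "wx": 0, "wy": 0, "wz": 62}
    - {"fingers": -1, "x": -0.368, "y": -0.143, "z": -0.023, "wx": 0, "wy": 0, "wz": 62}
    - {"fingers": -1, "x": -0.368, "y": -0.143, "z": -0.023, "wx": 0, "wy": 0, "wz": 62}
    - {"fingers": -1, "x": -0.368, "y": -0.143, "z": -0.023, "wx": 0, "wy": 0, "wz": 62}
    - {"fingers": -1, "x": -0.368, "y": -0.143, "z": -0.023, "wx": 0, "wy": 0, "wz": 62}
    - {"fingers": -1, "x": -0.368, "y": -0.143, "z": -0.023, "wx": 0, "wy": 0, "wz": 62}
    - {"fingers": -1, "x": -0.368, "y": -0.143, "z": -0.023, "wx": 0, "wy": 0, "wz": 62}
    - {"fingers": -1, "x": -0.368, "y": -0.143, "z": -0.023, "wx": 0, "wy": 0, "wz": 62}
    - {"fingers": -1, "x": -0.368, "y": -0.143, "z": -0.023, "wx": 0, "wy": 0, "wz": 62}
    - {"fingers": -1, "x": -0.368, "y": -0.143, "z": -0.023, "wx": 0, "wy": 0, "wz": 62}
    - {"fingers": -1, "x": -0.368, "y": -0.143, "z": -0.023, "wx": 0, "wy": 0, "wz": 62}

```text
time: 2.62
ee_pos: [0.4975, 0.2309, 0.2654]
tcp_rot: [-180.0, -0.0, 95.0]
wrist_force: [0.4, -0.4, 0.1]
opening: -0.0001
```

```bash
python3 - <<'E'
from h import *
st()
p,d=bot.camera("wrist"); cv2.imwrite("pics/w2.png",p); np.save("w2.npy",d)
C=cloud("wrist",d)
for q in ("button_top","head_grip"):
    for x in bot.place_of(q,"wrist"): 
        v,u=x["point"]; print(q,x["confidence"],x["point"],w("wrist",u,v,d=d[int(v),int(u)]), w("wrist",u,v,z=.151 if q[0]=="b" else .186))
ok=d>0
for lo,hi in ((.147,.155),(.16,.175),(.2,.211)):
    q=C[ok&(C[...,2]>lo)&(C[...,2]<hi)]
    if len(q): print(lo,len(q),q.mean(0),cv2.minAreaRect((q[:,:2]*1000).astype(np.float32)))
rel(.498,.230,.17,95)
E
```

```text
t 2.62 pos [497.5 230.9 265.4] rot [-1.8e+02 -1.0e-02  9.5e+01] F [ 0.4 -0.4  0.1] T [ 0.03  0.01 -0.05] open -0.1 q [ 25.   5.  13.  98.   0. 110.]
button_top 0.72 [204.2, 279.8] [0.4965807  0.23151286 0.1517339 ] [0.49659994 0.23128081 0.151     ]
head_grip 0.84 [222.3, 443.2] [0.59983637 0.24461517 0.20273945] [0.60927653 0.23906668 0.186     ]
0.147 921 [0.49793336 0.2330354  0.15088661] ((517.7234497070312, 251.21141052246094), (82.53357696533203, 27.167457580566406), 43.48452377319336)
0.16 16499 [0.60091969 0.24649368 0.16636318] ((606.9869384765625, 239.63218688964844), (126.8565673828125, 125.88802337646484), 26.09414291381836)
0.2 3030 [0.60547478 0.24221629 0.20514144] ((607.0276489257812, 239.197509765625), (14.68982219696045, 83.32112121582031), 5.502588748931885)
shift mm [-1.   0.4 95.5] rot [ 0.01 -0.01  0.02]
```

View pics/w2.png

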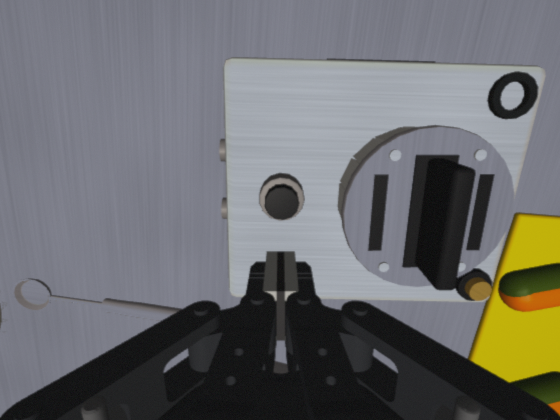

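Wrist view: the button is at (280,200) under the closed fingers, and the head is at (430,215). Both views agree to about 2 mm. Next I descend and press.

play_rows:
  targets:
    - {"fingers": -1, "x": 0, "y": 0, "z": 0.04, "wx": 0, "wy": 0, "wz": 0}
    - {"fingers": -1, "x": 0, "y": 0, "z": 0.07, "wx": 0, "wy": 0, "wz": 0}
    - {"fingers": -1, "x": 0, "y": 0, "z": 0.09, "wx": 0, "wy": 0, "wz": 0}
    - {"fingers": -1, "x": 0, "y": 0, "z": 0.1, "wx": 0, "wy": 0, "wz": 0}
    - {"fingers": -1, "x": 0, "y": 0, "z": 0.102, "wx": 0, "wy": 0, "wz": 0}
    - {"fingers": -1, "x": 0, "y": 0, "z": 0.104, "wx": 0, "wy": 0, "wz": 0}
    - {"fingers": -1, "x": 0, "y": 0, "z": 0.106, "wx": 0, "wy": 0, "wz": 0}
    - {"fingers": -1, "x": 0, "y": 0, "z": 0.108, "wx": 0, "wy": 0, "wz": 0}
    - {"fingers": -1, "x": 0, "y": 0, "z": 0.11, "wx": 0, "wy": 0, "wz": 0}
    - {"fingers": -1, "x": 0, "y": 0, "z": 0.111, "wx": 0, "wy": 0, "wz": 0}
    - {"fingers": -1, "x": 0, "y": 0, "z": 0.111, "wx": 0, "wy": 0, "wz": 0}

```text
time: 3.68
ee_pos: [0.4985, 0.2306, 0.1549]
tcp_rot: [179.9, -0.1, 94.9]
wrist_force: [-0.1, 2.8, 5.0]
opening: 0.0003
```

play_rows:
  targets:
    - {"fingers": -1, "x": 0, "y": 0, "z": 0.0005, "wx": 0, "wy": 0, "wz": 0}
    - {"fingers": -1, "x": 0, "y": 0, "z": 0.001, "wx": 0, "wy": 0, "wz": 0}
    - {"fingers": -1, "x": 0, "y": 0, "z": 0.0015, "wx": 0, "wy": 0, "wz": 0}
    - {"fingers": -1, "x": 0, "y": 0, "z": 0.002, "wx": 0, "wy": 0, "wz": 0}
    - {"fingers": -1, "x": 0, "y": 0, "z": 0.002, "wx": 0, "wy": 0, "wz": 0}

```text
time: 4.1
ee_pos: [0.4985, 0.2304, 0.153]
tcp_rot: [179.9, -0.0, 94.9]
wrist_force: [1.1, 2.7, 8.5]
opening: -0.0
```

play_rows:
  targets:
    - {"fingers": -1, "x": 0, "y": 0, "z": 0.0005, "wx": 0, "wy": 0, "wz": 0}
    - {"fingers": -1, "x": 0, "y": 0, "z": 0.001, "wx": 0, "wy": 0, "wz": 0}
    - {"fingers": -1, "x": 0, "y": 0, "z": 0.001, "wx": 0, "wy": 0, "wz": 0}

```text
time: 4.35
ee_pos: [0.4985, 0.2304, 0.153]
tcp_rot: [179.9, -0.1, 94.9]
wrist_force: [-0.5, 1.6, 14.4]
opening: -0.0003
```

The button has hit its hard stop: the tip is at 142 mm and the force rose to 14 N with no more travel. Now up and over the head, opening on the way.

play_rows:
  targets:
    - {"fingers": -1, "x": 0, "y": 0, "z": -0.03, "wx": 0, "wy": 0, "wz": 0}
    - {"fingers": -1, "x": 0, "y": 0, "z": -0.07, "wx": 0, "wy": 0, "wz": 0}
    - {"fingers": 0.3, "x": 0, "y": 0, "z": -0.1, "wx": 0, "wy": 0, "wz": 0}
    - {"fingers": 0.3, "x": -0.001, "y": 0.04, "z": -0.1, "wx": 0, "wy": 0, "wz": 0}
    - {"fingers": 0.3, "x": -0.002, "y": 0.08, "z": -0.1, "wx": 0, "wy": 0, "wz": -0.4}
    - {"fingers": 0.3, "x": -0.002, "y": 0.109, "z": -0.1, "wx": 0, "wy": 0, "wz": -0.4}
    - {"fingers": 0.3, "x": -0.002, "y": 0.109, "z": -0.1, "wx": 0, "wy": 0, "wz": -0.4}
    - {"fingers": 0.3, "x": -0.002, "y": 0.109, "z": -0.1, "wx": 0, "wy": 0, "wz": -0.4}

```text
time: 5.02
ee_pos: [0.6076, 0.2369, 0.2482]
tcp_rot: [-179.7, 0.1, 95.3]
wrist_force: [0.4, -0.5, 0.3]
opening: 0.0558
```

```bash
python3 - <<'E'
from h import *
st()
p,d=bot.camera("wrist"); cv2.imwrite("pics/w3.png",p)
C=cloud("wrist",d)
ok=d>0
for lo,hi in ((.16,.175),(.2,.211)):
    q=C[ok&(C[...,2]>lo)&(C[...,2]<hi)]
    if len(q): print(lo,len(q),q.mean(0),cv2.minAreaRect((q[:,:2]*1000).astype(np.float32)))
p,d=bot.camera("top"); C=cloud("top",d)
m=(C[...,0]>.47)&(C[...,0]<.53)&(C[...,1]>.2)&(C[...,1]<.26)&(C[...,2]>.13)&(C[...,2]<.16);print("button z",np.sort(C[m][:,2])[-40:].round(4)[::4])
rel(.607,.238,.183,95.3)
E
```

```text
t 5.02 pos [607.6 236.9 248.2] rot [-1.7973e+02  1.1000e-01  9.5260e+01] F [ 0.4 -0.5  0.3] T [ 0.02 -0.02 -0.  ] open 55.8 q [ 21.  20.  29.  99.  -0. 106.]
0.16 21001 [0.60620658 0.24651524 0.16763471] ((606.6671142578125, 239.75796508789062), (126.10206604003906, 126.11427307128906), 6.123744010925293)
0.2 3161 [0.60648634 0.24294871 0.20686524] ((606.7667846679688, 239.40084838867188), (14.053585052490234, 83.20498657226562), 5.276273727416992)
button z []
shift mm [ 0.8  1.  67.7] rot [-0.09  0.04  0.01]
```

View pics/w3.png

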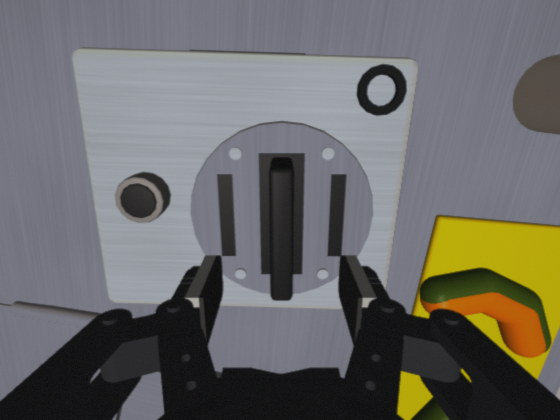

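play_rows:
  targets:
    - {"fingers": 0.3, "x": 0.001, "y": 0, "z": 0.03, "wx": 0, "wy": 0, "wz": 0}
    - {"fingers": 0.3, "x": 0.001, "y": 0, "z": 0.055, "wx": 0, "wy": 0, "wz": 0}
    - {"fingers": 0.3, "x": 0.001, "y": 0, "z": 0.068, "wx": 0, "wy": 0, "wz": 0}
    - {"fingers": 0.3, "x": 0.001, "y": 0, "z": 0.068, "wx": 0, "wy": 0, "wz": 0}
    - {"fingers": 0.3, "x": 0.001, "y": 0, "z": 0.068, "wx": 0, "wy": 0, "wz": 0}
    - {"fingers": 0.3, "x": 0.001, "y": 0, "z": 0.068, "wx": 0, "wy": 0, "wz": 0}

```text
time: 5.62
ee_pos: [0.6065, 0.2387, 0.1855]
tcp_rot: [179.9, -0.0, 95.3]
wrist_force: [-0.2, -0.4, -0.3]
opening: 0.0551
```

play_rows:
  grip_force: 40
  targets:
    - {"fingers": -1, "x": 0, "y": 0, "z": 0, "wx": 0, "wy": 0, "wz": 0}
    - {"fingers": -1, "x": 0, "y": 0, "z": 0, "wx": 0, "wy": 0, "wz": 0}
    - {"fingers": -1, "x": 0, "y": 0, "z": 0, "wx": 0, "wy": 0, "wz": 0}
    - {"fingers": -1, "x": 0, "y": 0, "z": 0, "wx": 0, "wy": 0, "wz": 0}
    - {"fingers": -1, "x": 0, "y": 0, "z": 0, "wx": 0, "wy": 0, "wz": 0}
    - {"fingers": -1, "x": 0, "y": 0, "z": 0, "wx": 0, "wy": 0, "wz": 0}

```text
time: 6.12
ee_pos: [0.6071, 0.2386, 0.184]
tcp_rot: [179.9, -0.0, 95.3]
wrist_force: [1.4, -0.8, 4.9]
opening: 0.0137
```

```bash
python3 - <<'E'
from h import *
st()
E
```

```text
t 6.12 pos [607.1 238.6 184. ] rot [ 1.7993e+02 -2.0000e-02  9.5320e+01] F [ 1.4 -0.8  4.9] T [ 0.07 -0.05 -0.  ] open 13.7 q [ 21.  19.  19.  91.  -0. 106.]
```

play_rows:
  grip_force: 60
  targets:
    - {"fingers": -1, "x": 0, "y": 0, "z": -0.001, "wx": 0, "wy": 0, "wz": 0}
    - {"fingers": -1, "x": 0, "y": 0, "z": -0.002, "wx": 0, "wy": 0, "wz": 0}
    - {"fingers": -1, "x": 0, "y": 0, "z": -0.002, "wx": 0, "wy": 0, "wz": 0}
    - {"fingers": -1, "x": 0, "y": 0, "z": -0.002, "wx": 0, "wy": 0, "wz": -4}
    - {"fingers": -1, "x": 0, "y": 0, "z": -0.002, "wx": 0, "wy": 0, "wz": -8}
    - {"fingers": -1, "x": 0, "y": 0, "z": -0.002, "wx": 0, "wy": 0, "wz": -12}
    - {"fingers": -1, "x": 0, "y": 0, "z": -0.002, "wx": 0, "wy": 0, "wz": -12}

```text
time: 6.7
ee_pos: [0.6064, 0.2384, 0.1843]
tcp_rot: [-179.9, 0.0, 107.5]
wrist_force: [-0.2, -0.4, -6.0]
opening: 0.0133
```

```bash
python3 - <<'E'
from h import *
st()
E
```

```text
t 6.7 pos [606.4 238.4 184.3] rot [-1.799e+02  1.000e-02  1.075e+02] F [-0.2 -0.4 -6. ] T [ 0.02  0.04 -0.04] open 13.3 q [21. 19. 20. 91. -0. 94.]
```

play_rows:
  targets:
    - {"fingers": -1, "x": 0, "y": 0, "z": 0, "wx": 0, "wy": 0, "wz": -6}
    - {"fingers": -1, "x": 0, "y": 0, "z": 0, "wx": 0, "wy": 0, "wz": -12}
    - {"fingers": -1, "x": 0, "y": 0, "z": 0, "wx": 0, "wy": 0, "wz": -18}
    - {"fingers": -1, "x": 0, "y": 0, "z": 0, "wx": 0, "wy": 0, "wz": -24}
    - {"fingers": -1, "x": 0, "y": 0, "z": 0, "wx": 0, "wy": 0, "wz": -30}
    - {"fingers": -1, "x": 0, "y": 0, "z": 0, "wx": 0, "wy": 0, "wz": -34}
    - {"fingers": -1, "x": 0, "y": 0, "z": 0, "wx": 0, "wy": 0, "wz": -34}
    - {"fingers": -1, "x": 0, "y": 0, "z": 0, "wx": 0, "wy": 0, "wz": -34}

```text
time: 7.37
ee_pos: [0.6066, 0.2385, 0.1848]
tcp_rot: [-180.0, -0.0, 141.1]
wrist_force: [-0.2, 0.4, -5.1]
opening: 0.0135
```

play_rows:
  targets:
    - {"fingers": -1, "x": 0, "y": 0, "z": -0.0007, "wx": 0, "wy": 0, "wz": 0}
    - {"fingers": -1, "x": 0, "y": 0, "z": -0.0015, "wx": 0, "wy": 0, "wz": 0}
    - {"fingers": -1, "x": 0, "y": 0, "z": -0.0015, "wx": 0, "wy": 0, "wz": 0}
    - {"fingers": -1, "x": 0, "y": 0, "z": -0.0015, "wx": 0, "wy": 0, "wz": 0}

```text
time: 7.7
ee_pos: [0.6067, 0.2385, 0.1865]
tcp_rot: [-180.0, -0.0, 141.3]
wrist_force: [-0.6, 0.6, -7.7]
opening: 0.0135
```

```bash
python3 - <<'E'
from h import *
st()
E
```

```text
t 7.7 pos [606.7 238.5 186.5] rot [-1.7997e+02 -2.0000e-02  1.4126e+02] F [-0.6  0.6 -7.7] T [-0.    0.08 -0.03] open 13.5 q [21. 19. 20. 91. -0. 60.]
```

play_rows:
  targets:
    - {"fingers": -1, "x": 0, "y": 0, "z": -0.0007, "wx": 0, "wy": 0, "wz": 0}
    - {"fingers": -1, "x": 0, "y": 0, "z": -0.0007, "wx": 0, "wy": 0, "wz": 0}
    - {"fingers": -1, "x": 0, "y": 0, "z": -0.0007, "wx": 0, "wy": 0, "wz": 0}

```text
time: 7.95
ee_pos: [0.6066, 0.2385, 0.1866]
tcp_rot: [-179.9, -0.0, 141.3]
wrist_force: [1.0, 0.4, -13.5]
opening: 0.0128
```

The head meets the lips at 2.6 mm of lift, as expected, so it isn't free at 46°. The weight reads about 5 N. I'll ease the pull and step round, watching for the force to drop and the height to rise.

play_rows:
  targets:
    - {"fingers": -1, "x": 0, "y": 0, "z": 0.0004, "wx": 0, "wy": 0, "wz": -1}
    - {"fingers": -1, "x": 0, "y": 0, "z": 0.0004, "wx": 0, "wy": 0, "wz": -2}
    - {"fingers": -1, "x": 0, "y": 0, "z": 0.0004, "wx": 0, "wy": 0, "wz": -2}

```text
time: 8.2
ee_pos: [0.6066, 0.2384, 0.1867]
tcp_rot: [-180.0, -0.0, 143.4]
wrist_force: [0.9, 0.3, -13.4]
opening: 0.013
```

play_rows:
  targets:
    - {"fingers": -1, "x": 0, "y": 0, "z": 0, "wx": 0, "wy": 0, "wz": -1}
    - {"fingers": -1, "x": 0, "y": 0, "z": 0, "wx": 0, "wy": 0, "wz": -2}
    - {"fingers": -1, "x": 0, "y": 0, "z": 0, "wx": 0, "wy": 0, "wz": -2}

```text
time: 8.45
ee_pos: [0.6066, 0.2384, 0.1868]
tcp_rot: [-180.0, -0.0, 145.4]
wrist_force: [-0.9, -0.6, -15.0]
opening: 0.0134
```

```bash
python3 - <<'E'
from h import *
st()
E
```

```text
t 8.45 pos [606.6 238.4 186.8] rot [-1.7996e+02 -2.0000e-02  1.4542e+02] F [ -0.9  -0.6 -15. ] T [-0.13  0.08  0.01] open 13.4 q [21. 19. 20. 91. -0. 56.]
```

play_rows:
  targets:
    - {"fingers": -1, "x": 0, "y": 0, "z": 0.0008, "wx": 0, "wy": 0, "wz": -1}
    - {"fingers": -1, "x": 0, "y": 0, "z": 0.0008, "wx": 0, "wy": 0, "wz": -2}
    - {"fingers": -1, "x": 0, "y": 0, "z": 0.0008, "wx": 0, "wy": 0, "wz": -2}

```text
time: 8.7
ee_pos: [0.607, 0.2386, 0.187]
tcp_rot: [179.9, 0.0, 147.4]
wrist_force: [-0.0, 0.6, -10.1]
opening: 0.013
```

play_rows:
  targets:
    - {"fingers": -1, "x": 0, "y": 0, "z": 0, "wx": 0, "wy": 0, "wz": -1}
    - {"fingers": -1, "x": 0, "y": 0, "z": 0, "wx": 0, "wy": 0, "wz": -2}
    - {"fingers": -1, "x": 0, "y": 0, "z": 0, "wx": 0, "wy": 0, "wz": -2}

```text
time: 8.95
ee_pos: [0.607, 0.2386, 0.1872]
tcp_rot: [179.9, 0.1, 149.4]
wrist_force: [1.2, -0.1, -4.2]
opening: 0.0131
```

play_rows:
  targets:
    - {"fingers": -1, "x": 0, "y": 0, "z": -0.0005, "wx": 0, "wy": 0, "wz": 0}
    - {"fingers": -1, "x": 0, "y": 0, "z": -0.001, "wx": 0, "wy": 0, "wz": 0}
    - {"fingers": -1, "x": 0, "y": 0, "z": -0.001, "wx": 0, "wy": 0, "wz": 0}

```text
time: 9.2
ee_pos: [0.6069, 0.2385, 0.1877]
tcp_rot: [180.0, 0.0, 149.3]
wrist_force: [0.8, -0.2, -5.5]
opening: 0.0135
```

play_rows:
  targets:
    - {"fingers": -1, "x": 0, "y": 0, "z": -0.0005, "wx": 0, "wy": 0, "wz": 0}
    - {"fingers": -1, "x": 0, "y": 0, "z": -0.001, "wx": 0, "wy": 0, "wz": 0}
    - {"fingers": -1, "x": 0, "y": 0, "z": -0.001, "wx": 0, "wy": 0, "wz": 0}

```text
time: 9.45
ee_pos: [0.6068, 0.2385, 0.1884]
tcp_rot: [180.0, 0.0, 149.3]
wrist_force: [0.1, -0.8, -5.2]
opening: 0.0132
```

```bash
python3 - <<'E'
from h import *
st()
E
```

```text
t 9.45 pos [606.8 238.5 188.4] rot [1.7999e+02 1.0000e-02 1.4932e+02] F [ 0.1 -0.8 -5.2] T [-0.06  0.    0.04] open 13.2 q [21. 19. 20. 91. -0. 52.]
```

It's free at about 54°: 4.4 mm of lift with only the weight showing. I'll lift slowly straight up and check the force on the way.

play_rows:
  targets:
    - {"fingers": -1, "x": 0, "y": 0, "z": -0.001, "wx": 0, "wy": 0, "wz": -0.5}
    - {"fingers": -1, "x": 0, "y": 0, "z": -0.002, "wx": 0, "wy": 0, "wz": -1}
    - {"fingers": -1, "x": 0, "y": 0, "z": -0.003, "wx": 0, "wy": 0, "wz": -1}
    - {"fingers": -1, "x": 0, "y": 0, "z": -0.004, "wx": 0, "wy": 0, "wz": -1}

```text
time: 9.78
ee_pos: [0.6068, 0.2385, 0.1924]
tcp_rot: [180.0, 0.0, 150.3]
wrist_force: [0.2, 1.0, -4.3]
opening: 0.0133
```

play_rows:
  targets:
    - {"fingers": -1, "x": 0, "y": 0, "z": -0.002, "wx": 0, "wy": 0, "wz": 0}
    - {"fingers": -1, "x": 0, "y": 0, "z": -0.004, "wx": 0, "wy": 0, "wz": 0}
    - {"fingers": -1, "x": 0, "y": 0, "z": -0.006, "wx": 0, "wy": 0, "wz": 0}
    - {"fingers": -1, "x": 0, "y": 0, "z": -0.008, "wx": 0, "wy": 0, "wz": 0}
    - {"fingers": -1, "x": 0, "y": 0, "z": -0.008, "wx": 0, "wy": 0, "wz": 0}

```text
time: 10.2
ee_pos: [0.6069, 0.2386, 0.2009]
tcp_rot: [180.0, 0.0, 150.3]
wrist_force: [0.4, -0.3, -5.5]
opening: 0.0133
```

```bash
python3 - <<'E'
from h import *
st()
E
```

```text
t 10.2 pos [606.9 238.6 200.9] rot [1.7996e+02 3.0000e-02 1.5032e+02] F [ 0.4 -0.3 -5.5] T [-0.01 -0.03  0.01] open 13.3 q [21. 19. 22. 93.  0. 51.]
```

play_rows:
  targets:
    - {"fingers": -1, "x": 0, "y": 0, "z": -0.01, "wx": 0, "wy": 0, "wz": 0}
    - {"fingers": -1, "x": 0, "y": 0, "z": -0.025, "wx": 0, "wy": 0, "wz": 0}
    - {"fingers": -1, "x": 0, "y": 0, "z": -0.045, "wx": 0, "wy": 0, "wz": 0}
    - {"fingers": -1, "x": 0, "y": 0, "z": -0.065, "wx": 0, "wy": 0, "wz": 0}
    - {"fingers": -1, "x": 0, "y": 0, "z": -0.08, "wx": 0, "wy": 0, "wz": 0}
    - {"fingers": -1, "x": 0, "y": 0, "z": -0.09, "wx": 0, "wy": 0, "wz": 0}
    - {"fingers": -1, "x": 0, "y": 0, "z": -0.09, "wx": 0, "wy": 0, "wz": 0}

```text
time: 10.78
ee_pos: [0.6072, 0.2387, 0.2936]
tcp_rot: [179.8, 0.2, 150.3]
wrist_force: [0.7, 0.9, -3.8]
opening: 0.0133
```

```bash
python3 - <<'E'
from h import *
st(); rel(.489,-.172,.29,150.3)
p,d=bot.camera("scene"); cv2.imwrite("pics/s2.png",p)
p,d=bot.camera("top"); cv2.imwrite("pics/t2.png",p)
C=cloud("top",d)
m=(C[...,0]>.47)&(C[...,0]<.53)&(C[...,1]>.2)&(C[...,1]<.26)&(d>0);print("button z",np.sort(C[m][:,2])[-40:].round(4)[::4])
E
```

```text
t 10.78 pos [607.2 238.7 293.6] rot [1.7981e+02 1.5000e-01 1.5032e+02] F [ 0.7  0.9 -3.8] T [0.05 0.   0.01] open 13.3 q [ 21.  22.  36. 104.  -0.  51.]
shift mm [-100.7 -415.3    2.5] rot [0.19 0.15 0.02]
button z [0.7392 0.7393 0.7394 0.7396 0.7397 0.7397 0.74   0.7402 0.7403 0.7405]
```

View pics/s2.png

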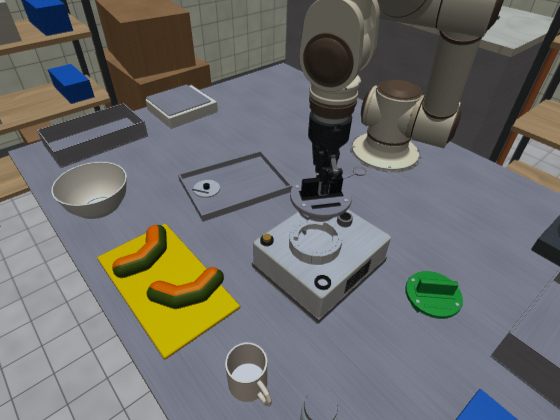

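The scene view shows the head lifted clear at (320,195) with the socket ring empty at (315,240). The seal and nut haven't moved. Now I carry it to the tray.

play_rows:
  targets:
    - {"fingers": -1, "x": -0.002, "y": -0.008, "z": 0, "wx": 0, "wy": 0, "wz": 0}
    - {"fingers": -1, "x": -0.006, "y": -0.026, "z": 0, "wx": 0, "wy": 0, "wz": 0}
    - {"fingers": -1, "x": -0.013, "y": -0.053, "z": 0, "wx": 0, "wy": 0, "wz": 0}
    - {"fingers": -1, "x": -0.02, "y": -0.083, "z": 0, "wx": 0, "wy": 0, "wz": 0}
    - {"fingers": -1, "x": -0.0275, "y": -0.113, "z": 0, "wx": 0, "wy": 0, "wz": 0}
    - {"fingers": -1, "x": -0.035, "y": -0.143, "z": 0, "wx": 0, "wy": 0, "wz": 0}
    - {"fingers": -1, "x": -0.042, "y": -0.173, "z": 0, "wx": 0, "wy": 0, "wz": 0}
    - {"fingers": -1, "x": -0.049, "y": -0.203, "z": 0, "wx": 0, "wy": 0, "wz": 0}
    - {"fingers": -1, "x": -0.0565, "y": -0.233, "z": 0, "wx": 0, "wy": 0, "wz": 0}
    - {"fingers": -1, "x": -0.064, "y": -0.263, "z": 0, "wx": 0, "wy": 0, "wz": 0}
    - {"fingers": -1, "x": -0.071, "y": -0.293, "z": 0, "wx": 0, "wy": 0, "wz": 0}
    - {"fingers": -1, "x": -0.0785, "y": -0.323, "z": 0, "wx": 0, "wy": 0, "wz": 0}
    - {"fingers": -1, "x": -0.0855, "y": -0.353, "z": 0, "wx": 0, "wy": 0, "wz": 0}
    - {"fingers": -1, "x": -0.092, "y": -0.38, "z": 0, "wx": 0, "wy": 0, "wz": 0}
    - {"fingers": -1, "x": -0.097, "y": -0.4, "z": 0, "wx": 0, "wy": 0, "wz": 0}
    - {"fingers": -1, "x": -0.1, "y": -0.411, "z": 0, "wx": 0, "wy": 0, "wz": 0}
    - {"fingers": -1, "x": -0.101, "y": -0.415, "z": 0, "wx": 0, "wy": 0, "wz": 0}
    - {"fingers": -1, "x": -0.101, "y": -0.415, "z": 0, "wx": 0, "wy": 0, "wz": 0}
    - {"fingers": -1, "x": -0.101, "y": -0.415, "z": 0, "wx": 0, "wy": 0, "wz": 0}

```text
time: 12.47
ee_pos: [0.489, -0.1715, 0.29]
tcp_rot: [180.0, -0.0, 150.3]
wrist_force: [-0.1, -0.1, -5.6]
opening: 0.0136
```

```bash
python3 - <<'E'
from h import *
st(); rel(.489,-.172,.069,150.3)
p,d=bot.camera("wrist"); cv2.imwrite("pics/w4.png",p)
E
```

```text
t 12.47 pos [ 489.  -171.5  290. ] rot [ 1.7998e+02 -3.0000e-02  1.5032e+02] F [-0.1 -0.1 -5.6] T [-0.    0.01  0.09] open 13.6 q [-19.   2.  12. 100.   0.  10.]
shift mm [ -0.4  -0.5 221. ] rot [ 0.02 -0.03  0.02]
```

View pics/w4.png

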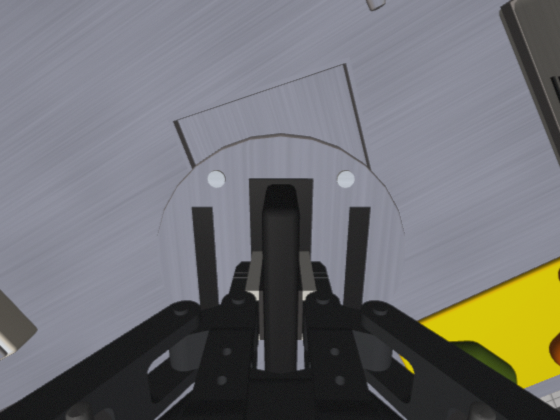

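The head hangs level in the gripper over the tray's empty end; two of its corners show at (345,65) and (178,122). Lowering now.

play_rows:
  targets:
    - {"fingers": -1, "x": 0, "y": 0, "z": 0.01, "wx": 0, "wy": 0, "wz": 0}
    - {"fingers": -1, "x": 0, "y": 0, "z": 0.03, "wx": 0, "wy": 0, "wz": 0}
    - {"fingers": -1, "x": 0, "y": 0, "z": 0.055, "wx": 0, "wy": 0, "wz": 0}
    - {"fingers": -1, "x": 0, "y": 0, "z": 0.08, "wx": 0, "wy": 0, "wz": 0}
    - {"fingers": -1, "x": 0, "y": 0, "z": 0.105, "wx": 0, "wy": 0, "wz": 0}
    - {"fingers": -1, "x": 0, "y": 0, "z": 0.13, "wx": 0, "wy": 0, "wz": 0}
    - {"fingers": -1, "x": 0, "y": 0, "z": 0.155, "wx": 0, "wy": 0, "wz": 0}
    - {"fingers": -1, "x": 0, "y": 0, "z": 0.175, "wx": 0, "wy": 0, "wz": 0}
    - {"fingers": -1, "x": 0, "y": 0, "z": 0.19, "wx": 0, "wy": 0, "wz": 0}
    - {"fingers": -1, "x": 0, "y": 0, "z": 0.2, "wx": 0, "wy": 0, "wz": 0}
    - {"fingers": -1, "x": 0, "y": 0, "z": 0.207, "wx": 0, "wy": 0, "wz": 0}
    - {"fingers": -1, "x": 0, "y": 0, "z": 0.211, "wx": 0, "wy": 0, "wz": 0}
    - {"fingers": -1, "x": 0, "y": 0, "z": 0.213, "wx": 0, "wy": 0, "wz": 0}
    - {"fingers": -1, "x": 0, "y": 0, "z": 0.215, "wx": 0, "wy": 0, "wz": 0}
    - {"fingers": -1, "x": 0, "y": 0, "z": 0.216, "wx": 0, "wy": 0, "wz": 0}
    - {"fingers": -1, "x": 0, "y": 0, "z": 0.217, "wx": 0, "wy": 0, "wz": 0}
    - {"fingers": -1, "x": 0, "y": 0, "z": 0.217, "wx": 0, "wy": 0, "wz": 0}

```text
time: 13.93
ee_pos: [0.4892, -0.1721, 0.0736]
tcp_rot: [180.0, 0.0, 150.3]
wrist_force: [-0.2, -0.0, -5.5]
opening: 0.0132
```

play_rows:
  targets:
    - {"fingers": -1, "x": 0, "y": 0, "z": 0.001, "wx": 0, "wy": 0, "wz": 0}
    - {"fingers": -1, "x": 0, "y": 0, "z": 0.002, "wx": 0, "wy": 0, "wz": 0}
    - {"fingers": -1, "x": 0, "y": 0, "z": 0.003, "wx": 0, "wy": 0, "wz": 0}
    - {"fingers": -1, "x": 0, "y": 0, "z": 0.003, "wx": 0, "wy": 0, "wz": 0}
    - {"fingers": -1, "x": 0, "y": 0, "z": 0.003, "wx": 0, "wy": 0, "wz": 0}

```text
time: 14.35
ee_pos: [0.489, -0.172, 0.0702]
tcp_rot: [-180.0, -0.0, 150.3]
wrist_force: [-0.5, 0.2, -6.2]
opening: 0.0133
```

```bash
python3 - <<'E'
from h import *
st()
E
```

```text
t 14.35 pos [ 489.  -172.    70.2] rot [-1.8000e+02 -1.0000e-02  1.5032e+02] F [-0.5  0.2 -6.2] T [ 0.03  0.03 -0.02] open 13.3 q [-19.   1. -13.  76.   0.  10.]
```

```bash
python3 - <<'E'
from h import *
st()
p,d=bot.camera("scene"); cv2.imwrite("pics/s3.png",p); C=cloud("scene",d); ok=d>0
a=ok&(C[...,0]>.35)&(C[...,0]<.73)&(C[...,1]>-.34)&(C[...,1]<-.04)
q=C[a&(C[...,2]>.019)&(C[...,2]<.029)]; print(len(q),cv2.minAreaRect((q[:,:2]*1000).astype(np.float32)))
q=C[a&(C[...,2]>.047)&(C[...,2]<.055)]; print(len(q),cv2.minAreaRect((q[:,:2]*1000).astype(np.float32)))
E
```

```text
t 14.35 pos [ 489.  -172.    70.2] rot [-1.8000e+02 -1.0000e-02  1.5032e+02] F [-0.5  0.2 -6.2] T [ 0.03  0.03 -0.02] open 13.3 q [-19.   1. -13.  76.   0.  10.]
686 ((540.7866821289062, -182.88331604003906), (229.37811279296875, 301.8067932128906), 77.96082305908203)
425 ((496.1539001464844, -161.69866943359375), (110.07199096679688, 124.97418212890625), 55.69742202758789)
```

View pics/s3.png

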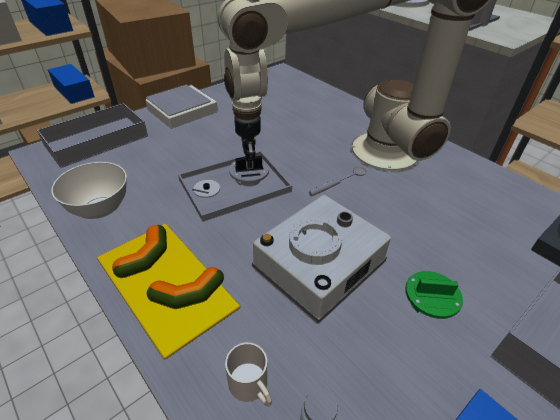

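The two cameras agree on the tray to within about 2 mm, and the head hangs over the empty half at (248,172). I'll lower it to contact.

play_rows:
  targets:
    - {"fingers": -1, "x": 0, "y": 0, "z": 0.0005, "wx": 0, "wy": 0, "wz": 0}
    - {"fingers": -1, "x": 0, "y": 0, "z": 0.001, "wx": 0, "wy": 0, "wz": 0}
    - {"fingers": -1, "x": 0, "y": 0, "z": 0.0015, "wx": 0, "wy": 0, "wz": 0}
    - {"fingers": -1, "x": 0, "y": 0, "z": 0.0015, "wx": 0, "wy": 0, "wz": 0}
    - {"fingers": -1, "x": 0, "y": 0, "z": 0.0015, "wx": 0, "wy": 0, "wz": 0}

```text
time: 14.82
ee_pos: [0.4891, -0.172, 0.069]
tcp_rot: [180.0, 0.0, 150.3]
wrist_force: [0.2, 0.5, -2.6]
opening: 0.0133
```

Touching, with half the weight on the floor. A little lower.

play_rows:
  targets:
    - {"fingers": -1, "x": 0, "y": 0, "z": 0.0004, "wx": 0, "wy": 0, "wz": 0}
    - {"fingers": -1, "x": 0, "y": 0, "z": 0.0004, "wx": 0, "wy": 0, "wz": 0}
    - {"fingers": -1, "x": 0, "y": 0, "z": 0.0004, "wx": 0, "wy": 0, "wz": 0}

```text
time: 15.07
ee_pos: [0.4892, -0.172, 0.069]
tcp_rot: [180.0, 0.0, 150.3]
wrist_force: [-2.7, 2.1, 4.4]
opening: 0.0132
```

play_rows:
  targets:
    - {"fingers": -0.4, "x": 0, "y": 0, "z": 0, "wx": 0, "wy": 0, "wz": 0}
    - {"fingers": 0.1, "x": 0, "y": 0, "z": 0, "wx": 0, "wy": 0, "wz": 0}
    - {"fingers": 0.1, "x": 0, "y": 0, "z": 0, "wx": 0, "wy": 0, "wz": 0}
    - {"fingers": 0.1, "x": 0, "y": 0, "z": 0, "wx": 0, "wy": 0, "wz": 0}
    - {"fingers": 0.1, "x": 0, "y": 0, "z": 0, "wx": 0, "wy": 0, "wz": 0}
    - {"fingers": 0.1, "x": 0, "y": 0, "z": -0.01, "wx": 0, "wy": 0, "wz": 0}
    - {"fingers": 0.1, "x": 0, "y": 0, "z": -0.03, "wx": 0, "wy": 0, "wz": 0}
    - {"fingers": 0.1, "x": 0, "y": 0, "z": -0.06, "wx": 0, "wy": 0, "wz": 0}
    - {"fingers": 0.1, "x": 0, "y": 0, "z": -0.1, "wx": 0, "wy": 0, "wz": 0}
    - {"fingers": 0.1, "x": 0, "y": 0, "z": -0.14, "wx": 0, "wy": 0, "wz": 0}
    - {"fingers": 0.1, "x": 0, "y": 0, "z": -0.18, "wx": 0, "wy": 0, "wz": 0}
    - {"fingers": 0.1, "x": 0, "y": 0, "z": -0.2, "wx": 0, "wy": 0, "wz": 0}
    - {"fingers": 0.1, "x": 0, "y": 0, "z": -0.2, "wx": 0, "wy": 0, "wz": 0}

```text
time: 16.15
ee_pos: [0.4901, -0.1724, 0.2747]
tcp_rot: [179.9, 0.5, 150.3]
wrist_force: [0.5, -0.9, 0.9]
opening: 0.0471
```

```bash
python3 - <<'E'
from h import *
st()
p,d=bot.camera("scene"); cv2.imwrite("pics/s4.png",p)
p,d=bot.camera("wrist"); cv2.imwrite("pics/w5.png",p); C=cloud("wrist",d); ok=d>0
for lo,hi in ((.044,.056),(.085,.096),(.019,.029)):
    m=ok&(C[...,2]>lo)&(C[...,2]<hi)&(C[...,0]<.73)&(C[...,0]>.35)&(C[...,1]>-.34)&(C[...,1]<-.04); q=C[m]
    if len(q): print(lo,len(q),q[:,2].std(),cv2.minAreaRect((q[:,:2]*1000).astype(np.float32)))
E
```

```text
t 16.15 pos [ 490.1 -172.4  274.7] rot [179.92   0.46 150.32] F [ 0.5 -0.9  0.9] T [ 0.01 -0.07  0.03] open 47.1 q [-19.   1.  10.  98.  -0.  10.]
0.044 9021 0.0010852372208892955 ((488.0278015136719, -170.52383422851562), (126.42660522460938, 126.49481201171875), 2.6102752685546875)
0.085 1149 0.0009610076353223352 ((488.3091735839844, -170.6526641845703), (13.353034019470215, 83.19896697998047), 60.04268264770508)
0.019 3804 0.0012193146757398183 ((540.6454467773438, -181.19491577148438), (220.61614990234375, 300.56329345703125), 77.9190444946289)
```

View pics/w5.png

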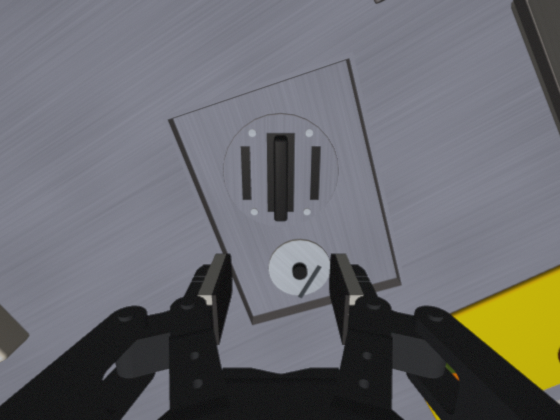

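View pics/s4.png

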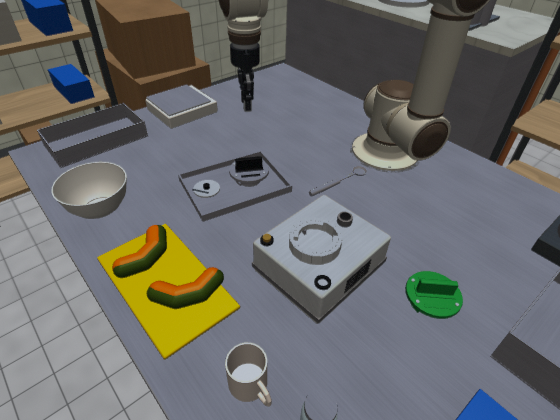

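In the wrist view the head stands upright at (280,165) in the empty half, with the disc untouched at (299,268). The head is 1–2 mm from the tray spot. Handing in.

```bash
python3 - <<'E'
from h import *
print(bot.job_done()); st()
E
```

```text
the job is handed in; nothing more can be done
None
the job is handed in; nothing more can be done
```

The cutter head is off the machine and standing upright in the empty half of the wash tray. The gripper has let go and is about 0.2 m above it. The job was handed in at about 16 s on the robot's clock.

- **Button:** I pressed it to its hard stop. The fingertip reached 142 mm, and pressing further raised the force to about 14 N with no more travel. A later try at reading the button's height from the top camera failed (the arm was in the way), so the stop is the only evidence that it was fully down.
- **Finding the free angle:** I turned the head anticlockwise while pulling lightly. The lips blocked it from about 46° of turn. It came free at about 54°, and lifted with only its weight of about 5 N showing.
- **Pull force:** While the lips blocked it, the pull briefly reached about 10 N above the weight. That is over the 5–8 N you called light, but far below the 60 N damage limit.
- **Last checks:** The cap sits level at the right height, and the head is about 1.4 mm from the middle of the empty half as measured in the wrist picture. The disc, rubber ring, hand nut and green look-alike are where they were. The cameras disagreed by 2–3 mm on absolute positions, which is close to their stated accuracy.

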